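# Key and pulley on the key-cutter's drive shaft

### The arm

A 7-joint arm with a two-finger parallel gripper is mounted at the origin on the work surface. World frame = base frame: x ahead of the robot, y to its left, z up, the work surface at z = 0. Lengths are in m, angles in rad, forces in N, time in s.
With the tool pointing down it reaches from about 0.35 to 0.9 m from the base axis. Payload 8.1 kg.
Tool frame: the origin (TCP) lies between the finger pads; the fingertips stand 25 mm ahead of it and the grasp point (between the pads) lies 6 mm ahead of it; z points along the fingers, y is the direction in which the jaws open and shut (so a half turn about z gives the same grasp; the last joint's range is limited). The gripper opens to 92 mm and grips with 3 to 60 N. Pads are 19 mm wide; open, the fingers measure 130 mm over their backs; the gripper's body (75 mm by 190 mm) begins 47 mm behind the grasp point.
Start: joints at [-0.103, 0.434, 0.025, 1.573, -0.012, 1.134, -0.075], TCP at [0.625, -0, 0.213] pointing down, gripper open.
Joint ranges: [-2.62, 2.62], [-0.44, 2.09], [-1.27, 1.32], [0.08, 2.57], [-1.32, 4.46], [0.12, 2], [-2.74, 2.74]. Speed limits (rad/s): [2.22, 2.22, 3.01, 3.01, 3.14, 3.14, 3.14].

### API

Orientations are given as a rotation vector (axis times angle).
In Python, from cell import * gives the robot as it stands.
- The arm moves only by the shell command python3 -m jog 'ROWS' [FORCE]. ROWS is JSON, one flat list of numbers, 5 for each row, row after row: the finger opening in mm, from 0 to 91.8, then the shift along the tool's x, y, z in units of 40 mm (1.0 is 40 mm), then the turn about the tool's z in units of 6 degrees (1.0 is 6 degrees). A call has 1 to 20 rows; each row shifts and turns the pose as measured when the row begins, along the tool's axes as they then stand; what a row does not reach is not made up. A row lasts 1/12 s, in which the tool goes at most 41.7 mm and 7.16 degrees, less where a joint would pass 70% of its speed; a pose out of reach is approached as far as the arm can. A call is refused whole if a number of a shift passes 1 or a number of a turn 1, either way. A call with a gripper value outside its range is refused whole. The fingers move at their own pace and stop on an object; FORCE is the grip in N (left out, the last holds). Time passes only in rows, so rows that do not move let the fingers close. It gives the time, the measured TCP pose, the force and the opening at its end, in the units of the state.
- observe(): the state, without advancing time (a new reading comes with each control period).
- get_image(name): name is "scene" or "side" or "wrist"; returns the picture (384x512x3 uint8, red, green, blue); there is no depth.
- camera_params(name): a dict with "intrinsics" (3x3 intrinsics, pixels), "dist_coeffs" ([k1, k2, p1, p2, k3] as OpenCV has them; the pictures are not rectified), "xyz" and "orientation" of the camera in the world. Camera axes: x right, y down, z forward; pixel columns grow to the right and rows downward; lengths in m; the calibration is good to about 2 mm. A picture is of the moment at which its call begins: read the wrist's pose just before it. camera_params takes no time and is no camera call; for the wrist camera it gives the pose at the moment of the call.
- sign_off(): hands the job in, once; it reports no verdict.
The state is a dict: "clock": time; "joints": joint angles; "dq": joint speeds; "joint_efforts": joint torques, N m; "position": TCP position; "ee_rot": TCP orientation; "force": force on the tool from outside, world axes, zero at the start; "ft_torque": the same for the moment, N m; "width": opening from 0.0 (shut) to 1.0 (fully open).
Only numpy, scipy, OpenCV 4.12 (cv2) and the standard library are available. Lean on these libraries where they do the work, as an engineer would, in place of code of your own. Each camera call takes 0.05 s, during which the arm holds its last target. There are 200 camera calls.

### The job

The key-cutting machine's drive pulley has to go back on: take the shaft key out of the yellow block and drop it into the slot of the upright shaft until it stands on the bottom of its pocket, then slide the toothed pulley over shaft and key with its keyway on the key and press it fully home, flat on the shoulder, and let go. The shaft's exact angle is not known, so feel for the slot and never force anything; leave the padlock, the oil bottle and the screwdriver where they are.

Things in the scene. Friction and masses are not known exactly. Their poses are not given: they have to be found in the camera images.
- seat (a point): Centre of the shoulder (square steel collar, 48 mm) on the shaft axis. z up; x is the machine's heading. The shaft's slot faces x only roughly: the shaft stands turned by an unmeasured angle, up to 0.8 rad either way about z. The slot goes on down into the collar as a pocket closed all round, 16 mm deep, 9.6 by 9.6 mm, its centre 13.3 mm from the axis.
- shaft_end (a point): Centre of the upright shaft's top end, 29 mm above the shoulder. Shaft 26 mm in diameter, its end's rim chamfered by 1 mm; slot 9.6 mm wide down its side from the end, its floor 8.7 mm from the axis. It holds its angle under light forces. Two sprung brass beads 90 degrees from the slot, 10.5 mm above the shoulder, grip the pulley's bore: its last 10 mm down take about 8 to 18 N of push.
- machine: Red key-cutting machine, cover off, fixed; origin on the table under the shaft axis, axes as at the shoulder (77 mm higher). Deck 55 mm above the table, from 75 mm behind (-x) to 175 mm ahead, 200 mm wide. The low fittings on it stand up to 85 mm above the table, 105 mm and more ahead of the axis.
- key_mid (a point): Centre of the loose brass shaft key: square bar 8 by 8 mm, 42 mm long along z, x and y across its faces, lower end slightly chamfered. Starts upright in a close socket of the yellow block, 22 mm deep, standing out 20 mm. Seated in the shaft's pocket its centre is 5 mm above the shoulder, its top 26 mm above it (3 mm under the shaft's end), and it stands 13.3 mm from the axis.
- pulley_mid (a point): Centre, half-way up, of the loose toothed pulley, 0.2 to 0.33 kg, lying boss up. Rim 77 mm across, 12 mm high; boss above it 14 mm high with two flats 44 mm apart facing +y and -y, 24 mm long: grip there. Underside 13 mm below this point. Bore 28 mm, mouth below chamfered 1.3 mm; keyway right through towards +x (red dash on the rim), 10 mm wide, floor 19.6 mm from the axis.
- block: Yellow plastic block, fixed, 75 by 75 mm, 26 mm high, that holds the key in the middle; origin at the centre of its underside.
- padlock: Brass padlock lying flat, bystander, about 80 by 50 mm, 22 mm high; origin under the middle of its body, shackle to +x.
- oil: Blue oil bottle with red cap, bystander, 48 mm across, 90 mm high; origin under its centre.
- driver: Orange screwdriver, bystander, 160 mm long, lying along its x.

How it is judged:
On the way, in this order (a step that is already met when the one before it is completed fails the run):
1. the key stands on the bottom of the shaft's pocket, let go (z of key_mid in the frame of seat below 0.008 m and horizontal distance between key_mid and seat below 0.017 m and angle between key_mid's own z axis and vertical below 0.15 rad and contact force between the fingers and key below 0.2 N), for 0.2 s.
2. the pulley is fully home on the shoulder over the key (z of pulley_mid in the frame of seat below 0.0155 m and horizontal distance between pulley_mid and seat below 0.003 m and angle between pulley_mid's own z axis and vertical below 0.06 rad and z of key_mid in the frame of seat below 0.008 m and horizontal distance between key_mid and seat below 0.017 m and angle between key_mid's own z axis and vertical below 0.15 rad), for 0.1 s.
At the end, for the whole second after the job is handed in: Key: centre under 8 mm above the shoulder (5 when on the bottom), under 17 mm from the axis, tilt under 0.15 rad. Pulley: centre under 15.5 mm above the shoulder (13 when home), under 3 mm off axis, tilt under 0.06 rad. Both at rest, released (all of step 2 and linear speed of each of pulley, key below 0.01 m/s); the robot touches nothing.
It fails at once if more than 40 N, over all contacts together, between the key and the machine with its shaft (contact force between key and machine above 40 N).
It fails at once if more than 75 N, over all contacts together, between the pulley and the machine with its shaft (contact force between pulley and machine above 75 N).
It fails at once if more than 30 N between the pulley and the key (contact force between pulley and key above 30 N).
It fails at once if the padlock, the oil bottle or the screwdriver is moved by more than 30 mm (distance of any of padlock, oil, driver from where it was at the start of the episode above 0.03 m).
It also fails if it takes over 72 s, if anything falls off the work surface, if the arm or the gripper's body presses on something with over 40 N, if the wrist force passes 120 N, or if a joint passes its speed limit or range.

## Working session

There is one attempt and no reset: what is moved stays moved. The work goes in short steps, Python scripts to look and compute and a shell command to move; the robot and the scene stay as the last step left them, time stands still between calls to the robot, and variables do not carry over. Pictures are saved under pics/ and viewed, about 8 in all and at most 12, crops included, and the job is handed in when it is done.

```bash
mkdir -p pics; ls
python3 - <<'E'
from cell import *
import cv2,numpy as np
for n in ["scene","side","wrist"]:
    im=get_image(n); cv2.imwrite(f"pics/{n}0.png",im[:,:,::-1]); p=camera_params(n); print(n,p)
s=observe(); print(s)
a=cv2.imread("pics/scene0.png");b=cv2.imread("pics/side0.png")
E
```

```text
pics
scene {'intrinsics': array([[362.11726063,   0.        , 258.66108985],
       [  0.        , 362.11726063, 199.35386458],
       [  0.        ,   0.        ,   1.        ]]), 'dist_coeffs': array([-0.0384858,  0.       ,  0.       ,  0.       ,  0.       ]), 'xyz': array([1.50290261, 0.23278002, 0.68287618]), 'orientation': array([-1.43414713, -1.80490686,  1.02186756])}
side {'intrinsics': array([[460.20353145,   0.        , 266.4384348 ],
       [  0.        , 460.20353145, 190.34149661],
       [  0.        ,   0.        ,   1.        ]]), 'dist_coeffs': array([-0.15673209,  0.        ,  0.        ,  0.        ,  0.        ]), 'xyz': array([ 0.1324972 , -0.87388945,  0.83517557]), 'orientation': array([-2.17220281,  0.46512982, -0.23838202])}
wrist {'intrinsics': array([[306.51937309,   0.        , 254.96450905],
       [  0.        , 306.51937309, 192.76741491],
       [  0.        ,   0.        ,   1.        ]]), 'dist_coeffs': array([0.00440344, 0.        , 0.        , 0.        , 0.        ]), 'xyz': array([0.62451472, 0.08375937, 0.38467555]), 'orientation': array([ 2.83093928e+00, -4.75572337e-04, -5.36950272e-04])}
{'clock': 0.15, 'joints': array([-0.10259404,  0.43503772,  0.02500296,  1.57386567, -0.01158082,
        1.13399932, -0.07510957]), 'dq': array([-1.05712394e-04, -1.55260759e-03, -4.35085448e-04, -3.36708690e-03,
       -4.72605032e-05, -5.06012490e-04,  2.61580238e-04]), 'joint_efforts': array([ 9.13879558e-04, -6.68263149e+01,  9.85680185e-01, -3.14695251e+01,
       -6.03506877e-02,  3.94195947e-02,  8.07748006e-05]), 'position': array([ 6.24608158e-01, -7.49880147e-05,  2.12549944e-01]), 'ee_rot': array([-2.22104359e+00, -2.22081712e+00,  1.43645414e-03]), 'force': array([0.57087412, 0.18801957, 0.31292431]), 'ft_torque': array([ 0.00692888, -0.01230015, -0.0525754 ]), 'width': 0.9991903429171349}
```

View pics/scene0.png

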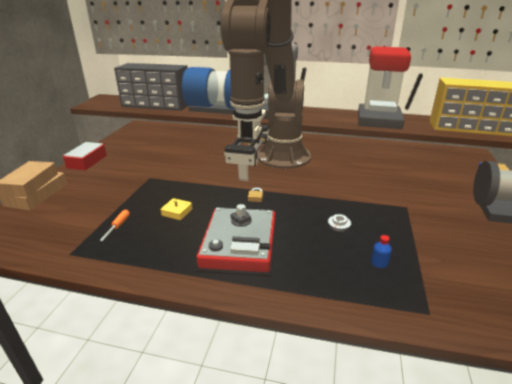

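View pics/wrist0.png

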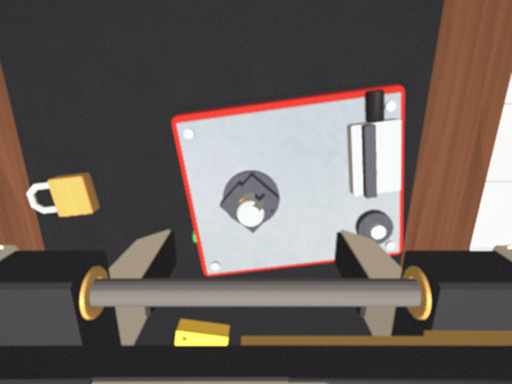

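The scene camera shows the machine at (238,240), the shaft at (241,212), the key block at (176,209), the pulley at (340,222), the oil at (382,252), the screwdriver at (115,225) and the padlock at (256,195). The wrist camera shows the shaft end at about (250,212) with the collar around it.

```bash
cat > h.py <<'E'
import numpy as np,cv2
from scipy.spatial.transform import Rotation as R
def ray(p,uv,z):
    x,y=cv2.undistortPoints(np.array([[uv]],float),p["intrinsics"],p["dist_coeffs"])[0,0]
    d=R.from_rotvec(p["orientation"]).as_matrix()@[x,y,1]; c=p["xyz"]
    return (c+d*(z-c[2])/d[2]).round(4)
def proj(p,X):
    M=R.from_rotvec(p["orientation"]).as_matrix()
    Xc=(np.atleast_2d(X)-p["xyz"])@M
    return cv2.projectPoints(Xc,np.zeros(3),np.zeros(3),p["intrinsics"],p["dist_coeffs"])[0][:,0]
def snap(name,fn,box=None,k=4):
    from cell import get_image,camera_params,observe
    import pickle
    p=camera_params(name); s=observe(); im=get_image(name)[:,:,::-1]
    cv2.imwrite(f"pics/{fn}_full.png",im); pickle.dump((p,s),open(f"pics/{fn}.pkl","wb"))
    if box: crop(fn,box,k)
    return p,s,im
def crop(fn,box,k,out=None):
    im=cv2.imread(f"pics/{fn}_full.png"); x0,y0,x1,y1=box
    c=cv2.resize(im[y0:y1,x0:x1],None,fx=k,fy=k,interpolation=cv2.INTER_CUBIC)
    for u in range((x0//20+1)*20,x1,20): cv2.putText(c,str(u),((u-x0)*k,10),0,.35,(0,255,0)); cv2.line(c,((u-x0)*k,12),((u-x0)*k,20),(0,255,0))
    for v in range((y0//20+1)*20,y1,20): cv2.putText(c,str(v),(0,(v-y0)*k),0,.35,(0,255,0)); cv2.line(c,(24,(v-y0)*k),(32,(v-y0)*k),(0,255,0))
    cv2.imwrite(f"pics/{out or fn}.png",c)
E
python3 - <<'E'
from cell import *
from h import *
p=camera_params("scene"); w=camera_params("wrist"); sd=camera_params("side")
print("block",ray(p,(176,207),.026),"pulley",ray(p,(340,220),.02),"shaft",ray(p,(241,208),.106),ray(w,(250,212),.106),"oil",ray(p,(382,262),0))
print("deck corners",[ray(w,c,.055)[:2] for c in [(174,120),(404,88),(404,252),(206,274)]])
a=cv2.imread("pics/wrist0.png")[150:250,190:320];b=cv2.imread("pics/side0.png")
a=cv2.resize(a,(520,400),interpolation=cv2.INTER_CUBIC)
b=cv2.copyMakeBorder(b[:, :],0,16,0,0,0)
cv2.imwrite("pics/c1.png",cv2.hconcat([a[:, :280+80],b[:,72:]]))
E
```

```text
block [ 0.5535 -0.2793  0.026 ] pulley [0.4991 0.2681 0.02  ] shaft [ 0.6309 -0.0258  0.106 ] [ 0.6195 -0.0254  0.106 ] oil [0.6576 0.3948 0.    ]
deck corners [array([0.5395, 0.0581]), array([0.7759, 0.0897]), array([ 0.8036, -0.0969]), array([ 0.5639, -0.1274])]
```

View pics/c1.png

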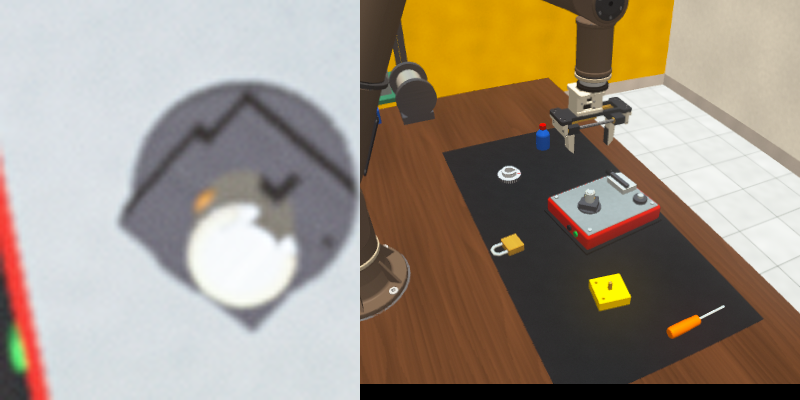

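The crop shows the shaft end with its notch towards the upper right, so the slot points roughly +45° in the world. The deck edges give a machine heading of about 0.13. Next, a near-vertical close look at the shaft.

```bash
python3 -m jog '[91.8,-0.75,0,0.5,0, 91.8,-0.75,0,0.5,0, 91.8,-0.75,0,0.5,0, 91.8,0,0,0,0, 91.8,0,0,0,0]' 20
python3 - <<'E'
from h import *
p,s,im=snap("wrist","sh1")
c=proj(p,[.6195,-.0254,.106])[0]; print(c,s["position"],s["clock"])
x,y=map(int,c); crop("sh1",(x-50,y-45,x+50,y+45),6)
E
```

```text
clock: 0.57
position: [0.625, -0.0903, 0.1496]
ee_rot: [-2.215, -2.226, -0.001]
force: [0.2, 1.7, 1.0]
width: 1.002
[247.62134699 123.23413811] [ 0.62503528 -0.09028381  0.14960996] 0.5667
```

View pics/sh1.png

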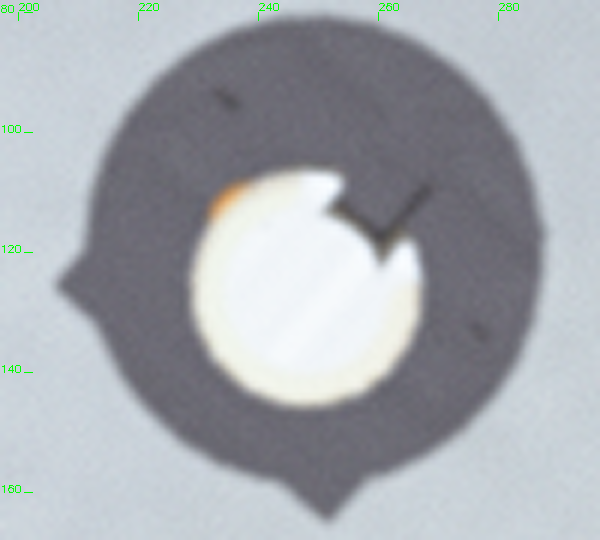

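Run:
```python
from h import *
import pickle
p,s=pickle.load(open("pics/sh1.pkl","rb"))
q=lambda u,v,z: ray(p,(197+u/6,78+v/6),z)[:2]
ctr=(q(191,287,.106)+q(421,287,.106))/2; c2=q(306,407,.106)+[0,.013]; print(ctr,c2)
ang=lambda a,b: np.arctan2(b[1]-a[1],b[0]-a[0])
print("lips",ang((q(191,287,.106)+q(421,287,.106))/2,(q(345,180,.106)+q(412,240,.106))/2))
print("lipperp",ang(q(345,180,.106),q(412,240,.106))+np.pi/2,"floor",ang(q(330,212,.106),q(382,258,.106))+np.pi/2)
print("collar",ang(q(55,285,.077),q(328,522,.077))+np.pi/2,"marks",ang(q(228,100,.077),q(480,330,.077))+np.pi/2)
print("side",ang(q(382,240,.09),q(430,187,.09)))
```

```text
[ 0.61975 -0.02715] [ 0.6197 -0.028 ]
lips 0.8031477784539475
lipperp 0.8697048959236574 floor 0.8663022625526701
collar 0.8493941128223788 marks 0.8521828711283119
side 0.8353565591193974
```

```bash
python3 -m jog '[91.8,-0.8,-0.2,0.1,0, 91.8,-0.8,-0.2,0.1,0, 91.8,-0.8,-0.2,0.1,0, 91.8,-0.8,-0.2,0.1,0, 91.8,-0.8,-0.2,0.2,0, 91.8,-0.8,-0.2,0.3,0, 91.8,-0.8,-0.2,0.3,0, 91.8,-0.7,-0.25,0.3,0, 91.8,0,0,0,0, 91.8,0,0,0,0]' 20
python3 - <<'E'
from h import *
p,s,im=snap("wrist","k1")
c=proj(p,[.5535,-.279,.046])[0]; print(c,s["position"],s["clock"])
x,y=map(int,c); print(x-65,y-50); crop("k1",(x-65,y-50,x+65,y+50),6)
E
```

```text
clock: 1.45
position: [0.5655, -0.343, 0.0899]
ee_rot: [2.197, 2.244, 0.01]
force: [-0.0, 0.1, 0.5]
width: 1.0
[239.36318219 124.36736967] [ 0.56547725 -0.3429754   0.08987426] 1.45
174 74
```

View pics/k1.png

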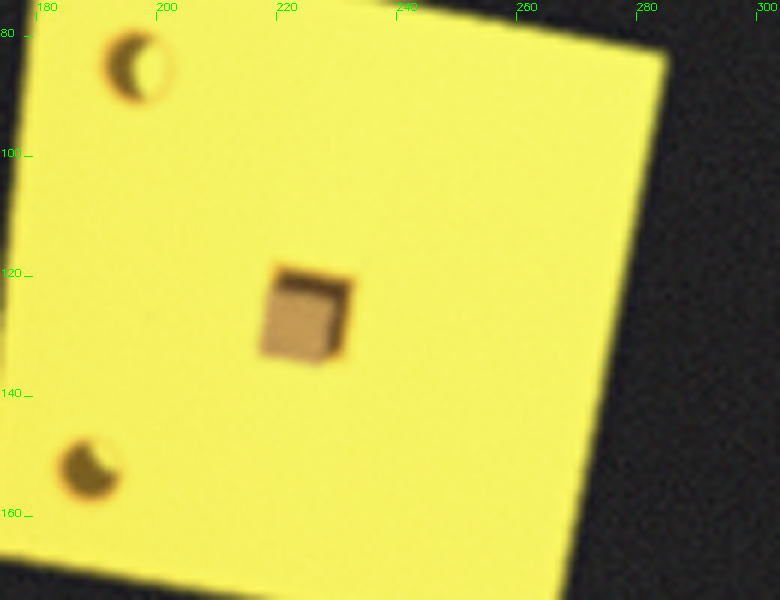

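The crop shows the key top as a square centred at about crop (298,325), with the block edges turned about −10.7°. I'll turn both into world values.

Run:
```python
from h import *
import pickle
p,s=pickle.load(open("pics/k1.pkl","rb"))
q=lambda u,v,z: ray(p,(174+u/6,74+v/6),z)[:2]
ang=lambda a,b: np.arctan2(b[1]-a[1],b[0]-a[0])
K=q(298,325,.046); print("key",K,"yaw",ang(q(390,0,.026),q(667,52,.026)),ang(q(667,55,.026),q(565,590,.026))+np.pi/2)
print("hole ctr",q(310,311,.026))
M=R.from_rotvec(s["ee_rot"]).as_matrix(); print(M.round(3))
d=M.T@(np.r_[K,.060]-s["position"]); print("tool move units",(d/.04).round(3))
sh=np.array([.6197,-.0276]); print("key->slot",sh+.0133*np.array([np.cos(.85),np.sin(.85)])-K)
```

```text
key [ 0.5426 -0.2818] yaw -0.15354378253955653 -0.15028260228343848
hole ctr [ 0.5423 -0.2821]
[[-0.021  1.     0.006]
 [ 1.     0.021  0.003]
 [ 0.003  0.006 -1.   ]]
tool move units [ 1.539 -0.544  0.749]
key->slot [0.08587778 0.26419203]
```

```bash
python3 -m jog '[91.8,0.77,-0.27,0,0, 91.8,0.77,-0.27,0,0, 40,0,0,0,0.8, 40,0,0,0,0.8, 40,0,0,0,0, 40,0,0,0,0]' 5
python3 - <<'E'
from h import *
from cell import *
s=observe(); M=R.from_rotvec(s["ee_rot"]).as_matrix(); print(s["position"],M.round(3),"yaw",np.arctan2(M[1,1],M[0,1]))
print((M.T@(np.array([.5426,-.2818,.060])-s["position"])/.04).round(3))
E
```

```text
clock: 2.0
position: [0.5456, -0.2711, 0.0927]
ee_rot: [2.37, 2.058, 0.016]
force: [-0.5, 0.5, 0.9]
width: 0.762
[ 0.54561671 -0.27111718  0.09269198] [[ 0.14   0.99   0.009]
 [ 0.99  -0.14   0.005]
 [ 0.006  0.009 -1.   ]] yaw -0.14090676634163754
[-0.28  -0.044  0.815]
```

```bash
python3 -m jog '[40,-0.28,-0.044,0,0.1, 40,0,0,0.4,0, 40,0,0,0.4,0, 40,0,0,0,0, 40,0,0,0,0, 0,0,0,0,0, 0,0,0,0,0, 0,0,0,0,0, 0,0,0,0,0, 0,0,0,0,0, 0,0,0,0,0]' 5
python3 - <<'E'
from h import *
from cell import *
s=observe(); M=R.from_rotvec(s["ee_rot"]).as_matrix(); print(s["position"],M.round(3),"yaw",np.arctan2(M[1,1],M[0,1]),M.T@s["force"],s["width"]*91.8)
print((M.T@(np.array([.5426,-.2818,.060])-s["position"])/.04).round(3))
E
```

```text
clock: 2.92
position: [0.5462, -0.287, 0.0654]
ee_rot: [2.363, 2.053, 0.02]
force: [-0.8, -0.6, -0.2]
width: 0.046
[ 0.54616553 -0.28696052  0.06544569] [[ 0.14   0.99   0.017]
 [ 0.99  -0.14  -0.   ]
 [ 0.002  0.017 -1.   ]] yaw -0.14053068758429665 [-0.66839173 -0.69770476  0.22254429] 4.257028246086923
[ 0.115 -0.109  0.135]
```

Run:
```python
from h import *
p,s,im=snap("side","s1")
c=proj(p,[.5426,-.2818,.046])[0]; print(c,s["position"],s["width"]); x,y=map(int,c); a=im[y-45:y+45,x-45:x+45]
p,s,im=snap("wrist","w1"); 
a=cv2.resize(a,(384,384),interpolation=cv2.INTER_CUBIC); cv2.imwrite("pics/v1.png",cv2.hconcat([a,im[:,50:450]]))
```

```text
[322.41418426 282.50416958] [ 0.54616553 -0.28696052  0.06544569] 0.04637285671118653
```

View pics/v1.png

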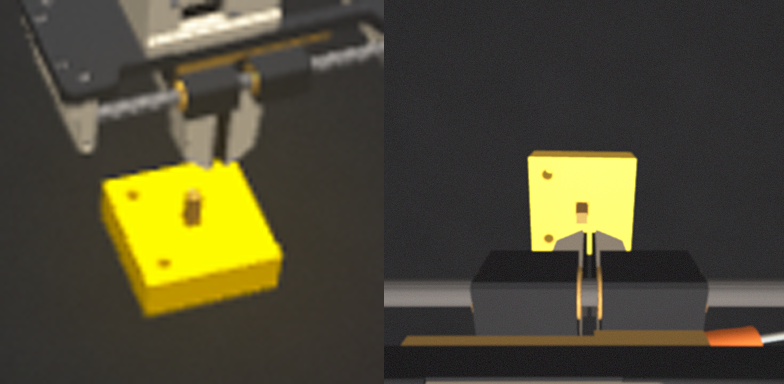

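Run:
```python
from h import *
import pickle
p,s=pickle.load(open("pics/w1.pkl","rb"))
print(ray(p,(248,209),.046), ray(p,(240,247),.026),p,s["position"])
for n in["sh1","k1"]:
    p,s=pickle.load(open(f"pics/{n}.pkl","rb")); M=R.from_rotvec(s["ee_rot"]).as_matrix(); print(n,s["position"],p["xyz"],M.T@(p["xyz"]-s["position"]),s["dq"].round(3),M.T@R.from_rotvec(p["orientation"]).as_matrix()[:,2])
from cell import *
p=camera_params("wrist");s=observe(); M=R.from_rotvec(s["ee_rot"]).as_matrix(); print("now",s["position"],p["xyz"],M.T@(p["xyz"]-s["position"]),s["dq"].round(3),M.T@R.from_rotvec(p["orientation"]).as_matrix()[:,2])
pp=camera_params("side"); print("side",ray(pp,(322-45+193*90/384,282-45+195*90/384),.046))
```

```text
[ 0.5432 -0.2755  0.046 ] [ 0.5314 -0.3128  0.026 ] {'intrinsics': array([[306.51937309,   0.        , 254.96450905],
       [  0.        , 306.51937309, 192.76741491],
       [  0.        ,   0.        ,   1.        ]]), 'dist_coeffs': array([0.00440344, 0.        , 0.        , 0.        , 0.        ]), 'xyz': array([ 0.55461049, -0.20398269,  0.23779076]), 'orientation': array([ 2.82577937, -0.20333997, -0.0056534 ])} [ 0.54621049 -0.28694655  0.06547185]
sh1 [ 0.62503528 -0.09028381  0.14960996] [ 0.62442354 -0.00682039  0.32189186] [ 0.08377051 -0.00029572 -0.17213363] [ 0.06   0.036  0.032  0.035  0.031 -0.02   0.017] [-3.05568091e-01  7.19072958e-04  9.52169956e-01]
k1 [ 0.56547725 -0.3429754   0.08987426] [ 0.5624245  -0.25979455  0.26227948] [ 0.08380031 -0.000283   -0.17213181] [ 0.047  0.021  0.028  0.005  0.024 -0.006  0.011] [-3.05592468e-01  7.24513196e-04  9.52162128e-01]
now [ 0.54614498 -0.28686835  0.06534183] [ 0.55457018 -0.20393388  0.23766638] [ 0.08372553 -0.00035085 -0.17214753] [-0.001  0.004 -0.002  0.003  0.    -0.001 -0.001] [-3.05488179e-01  5.98134212e-04  9.52195681e-01]
side [ 0.5419 -0.2822  0.046 ]
```

```bash
python3 - <<'E'
from h import *
import pickle
p,s=pickle.load(open("pics/w1.pkl","rb")); M=R.from_rotvec(s["ee_rot"]).as_matrix(); P=s["position"]
pts=np.array([[x,0,z] for z in(.025,.006,0) for x in(-.0095,0,.0095)])
W=pts@M.T+P
print("wrist",proj(p,W).round(1).tolist()); print("key",ray(p,(248,216),.046))
ps,_=pickle.load(open("pics/s1.pkl","rb"))
print("side tips",((proj(ps,W)-[277,237])*384/90).round(0).tolist())
E
python3 -m jog '[0,0,0,0,0, 0,0,0,0,0, 0,0,0,0,0]'
```

```text
wrist [[255.3, 233.3], [255.3, 220.8], [255.3, 208.0], [255.3, 245.9], [255.3, 232.5], [255.3, 218.7], [255.4, 250.4], [255.4, 236.7], [255.4, 222.5]]
key [ 0.5425 -0.2804  0.046 ]
side tips [[211.0, 218.0], [204.0, 205.0], [198.0, 193.0], [213.0, 194.0], [207.0, 181.0], [200.0, 169.0], [214.0, 187.0], [208.0, 174.0], [201.0, 161.0]]
clock: 3.27
position: [0.5462, -0.2867, 0.0654]
ee_rot: [2.363, 2.053, 0.02]
force: [-0.9, -0.2, 1.1]
width: 0.008
```

Run:
```python
from h import *
import pickle
p,s=pickle.load(open("pics/w1.pkl","rb")); M=R.from_rotvec(s["ee_rot"]).as_matrix(); P=s["position"]
ps,_=pickle.load(open("pics/s1.pkl","rb"))
for z in (.04,.05,.06,.065,.07,.08):
    print(z,"wrist",(M.T@(ray(p,(255,232),z)-P)*1000).round(1),"side",(M.T@(ray(ps,(327.6,275.7),z)-P)*1000).round(1))
im=cv2.imread("pics/s1_full.png"); a=cv2.resize(im[225:300,285:365],None,fx=7,fy=7,interpolation=cv2.INTER_CUBIC)
p2=cv2.imread("pics/w1_full.png")[190:300,190:320]
b=cv2.resize(p2,(620//2,525//2),interpolation=cv2.INTER_CUBIC); b=cv2.copyMakeBorder(b,0,525-b.shape[0],0,0,0)
cv2.imwrite("pics/v2.png",cv2.hconcat([a[:, :490],b]))
```

```text
0.04 wrist [-8.8 -0.2 25.5] side [25.7 17.1 25.8]
0.05 wrist [-4.  -0.2 15.5] side [17.3 13.  15.7]
0.06 wrist [ 0.6 -0.2  5.5] side [9.1 8.8 5.6]
0.065 wrist [ 2.9 -0.2  0.5] side [4.8 6.8 0.6]
0.07 wrist [ 5.3 -0.3 -4.5] side [ 0.7  4.6 -4.4]
0.08 wrist [  9.9  -0.2 -14.5] side [ -7.7   0.5 -14.5]
```

View pics/v2.png

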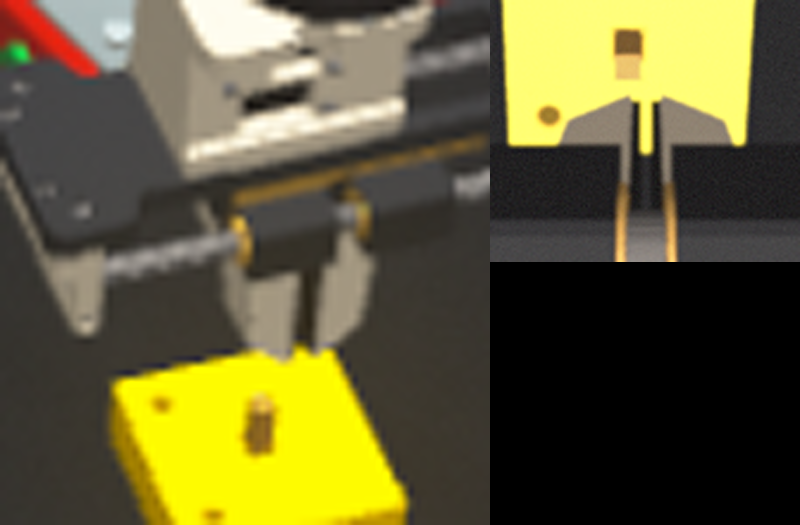

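Fitting both views puts the true fingertips about 14 mm behind the reported TCP along tool z, about 39 mm short of the stated position. So the tips closed above the key. I'll use tip z = reported z + 0.0145 and check it by touch.

```bash
cat > st.py <<'E'
from h import *
from cell import *
import sys
s=observe(); M=R.from_rotvec(s["ee_rot"]).as_matrix(); T=s["position"]+M@[0,0,-.0145]
print("t %.2f tip %s yaw %.4f tilt %s F %s (tool) tq %s w %.1f dq %.3f"%(s["clock"],T.round(4),np.arctan2(M[1,1],M[0,1]),M[:2,2].round(3),(M.T@s["force"]).round(1),(M.T@s["ft_torque"]).round(2),s["width"]*91.8,abs(s["dq"]).max()))
if len(sys.argv)>3: print("units",(M.T@(np.array(eval(",".join(sys.argv[1:4])))-T)/.04).round(3))
E
python3 -m jog '[40,0.1,-0.1,0,0.1, 40,0,0,0,0, 40,0,0,0,0, 40,0,0,0,0]' 5; python3 st.py .5425 -.2816 .036
```

```text
clock: 3.6
position: [0.5422, -0.2813, 0.0652]
ee_rot: [2.375, 2.04, 0.02]
force: [0.1, 0.8, 0.8]
width: 0.25
t 3.60 tip [ 0.5419 -0.2813  0.0797] yaw -0.1516 tilt [0.017 0.   ] F [ 0.8 -0.  -0.8] (tool) tq [0.04 0.02 0.03] w 23.0 dq 0.003
units [-0.009 -0.002  1.092]
```

```bash
python3 -m jog '[40,0,0,0.3,0, 40,0,0,0.3,0, 40,0,0,0.1,0, 40,0,0,0,0]' 5; python3 st.py .5425 -.2816 .036;  python3 -m jog '[40,0,0,0.2,0, 40,0,0,0.08,0, 40,0,0,0,0, 40,0,0,0,0]' 5; python3 st.py .5425 -.2816 .036
```

```text
clock: 3.93
position: [0.5428, -0.2812, 0.0342]
ee_rot: [2.375, 2.04, 0.021]
force: [0.5, 0.5, 0.1]
width: 0.429
t 3.93 tip [ 0.5425 -0.2812  0.0487] yaw -0.1514 tilt [0.017 0.   ] F [ 0.6  0.4 -0.1] (tool) tq [ 0.03  0.02 -0.05] w 39.4 dq 0.020
units [-0.01  -0.005  0.317]
clock: 4.27
position: [0.5421, -0.281, 0.0202]
ee_rot: [2.377, 2.041, 0.019]
force: [-0.5, -0.1, -0.2]
width: 0.439
t 4.27 tip [ 0.5419 -0.2811  0.0347] yaw -0.1516 tilt [0.015 0.001] F [-0.1 -0.4  0.2] (tool) tq [-0.01 -0.01 -0.04] w 40.3 dq 0.007
units [-0.011  0.017 -0.033]
```

Tip z is 0.035 with no contact. Closing gently on the key.

```bash
python3 -m jog '[0,0,0,0,0, 0,0,0,0,0, 0,0,0,0,0, 0,0,0,0,0, 0,0,0,0,0, 0,0,0,0,0, 0,0,0,0,0, 0,0,0,0,0, 0,0,0,0,0]' 6; python3 st.py .5425 -.2816 .036
```

```text
clock: 5.02
position: [0.5431, -0.2815, 0.0217]
ee_rot: [2.375, 2.04, 0.02]
force: [1.1, -0.3, -0.8]
width: 0.084
t 5.02 tip [ 0.5428 -0.2815  0.0362] yaw -0.1517 tilt [0.017 0.   ] F [-0.1  1.1  0.8] (tool) tq [ 0.02 -0.   -0.02] w 7.7 dq 0.001
units [-0.003 -0.008  0.004]
```

```bash
python3 -m jog '[0,0,0,0,0, 0,0,0,0,0, 0,0,0,-0.2,0, 0,0,0,-0.3,0, 0,0,0,-0.4,0, 0,0,0,-0.5,0, 0,0,0,-0.7,0, 0,0,0,-0.7,0, 0,0,0,0,0, 0,0,0,0,0]' 25; python3 st.py .6285 -.0176 .16
```

```text
clock: 5.85
position: [0.5409, -0.2816, 0.1448]
ee_rot: [2.374, 2.039, 0.021]
force: [0.6, 1.4, -1.0]
width: 0.079
t 5.85 tip [ 0.5406 -0.2816  0.1593] yaw -0.1519 tilt [ 0.018 -0.   ] F [1.5 0.4 1. ] (tool) tq [ 0.1   0.01 -0.02] w 7.3 dq 0.059
units [6.856 1.173 0.021]
```

```bash
python3 -m jog '[0,0.7,0.1,0,0, 0,0.8,0.15,0,0, 0,0.8,0.15,0,0, 0,0.8,0.15,0,0, 0,0.8,0.15,0,0, 0,0.8,0.15,0,0, 0,0.8,0.15,0,0, 0,0.6,0.1,0,0, 0,0,0,0,0.9, 0,0,0,0,0.9, 0,0,0,0,0.9, 0,0,0,0,0.9, 0,0,0,0,0.9, 0,0,0,0,0.9, 0,0,0,0,0, 0,0,0,0,0, 0,0,0,0,0]' 25; python3 st.py .6285 -.0176 .15
```

```text
clock: 7.27
position: [0.6204, -0.0353, 0.1445]
ee_rot: [2.869, 1.266, 0.016]
force: [-0.0, -0.2, 0.1]
width: 0.082
t 7.27 tip [ 0.6202 -0.0353  0.159 ] yaw -0.7396 tilt [ 0.012 -0.001] F [-0.1  0.1 -0.1] (tool) tq [ 0.04 -0.08 -0.02] w 7.6 dq 0.026
units [ 0.464 -0.148  0.227]
```

```bash
sed -i 's/\[0,0,-.0145\]/[0,0,float(sys.argv[4]) if len(sys.argv)>4 else -.0145]/' st.py; python3 -m jog '[0,0.44,-0.14,0,-0.15, 0,0,0,0,0, 0,0,0,0.3,0, 0,0,0,0,0, 0,0,0,0,0]' 25; python3 st.py .6285 -.0176 .110 .0177
python3 - <<'E'
from h import *
ps,_,a=snap("scene","q1"); pd,_,b=snap("side","q2")
def cr(p,im):
    x,y=map(int,proj(p,[.6285,-.0176,.11])[0]); print(x,y); return cv2.resize(im[y-30:y+30,x-30:x+30],(390,390),interpolation=cv2.INTER_CUBIC)
cv2.imwrite("pics/v3.png",cv2.hconcat([cr(ps,a),cr(pd,b)]))
E
```

```text
clock: 7.68
position: [0.6286, -0.0175, 0.1312]
ee_rot: [2.852, 1.303, 0.016]
force: [-0.2, 0.7, -0.4]
width: 0.077
t 7.68 tip [ 0.6288 -0.0175  0.1135] yaw -0.7137 tilt [ 0.012 -0.001] F [ 0.4 -0.6  0.4] (tool) tq [ 0.05 -0.11  0.02] w 7.1 dq 0.027
units [-0.007 -0.005  0.087]
243 206
303 187
```

View pics/v3.png

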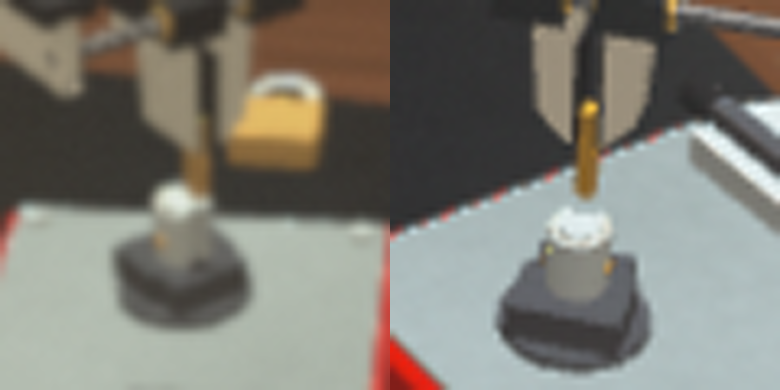

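```bash
python3 -m jog '[0,0,0,0.06,0, 0,0,0,0.06,0, 0,0,0,0.04,0, 0,0,0,0.04,0, 0,0,0,0.04,0, 0,0,0,0,0]' 25; python3 st.py .6285 -.0176 .100 .0177
```

```text
clock: 8.28
position: [0.6288, -0.0185, 0.1213]
ee_rot: [2.853, 1.301, 0.017]
force: [0.9, 0.2, -0.5]
width: 0.081
t 8.28 tip [ 0.629  -0.0185  0.1036] yaw -0.7151 tilt [ 0.013 -0.001] F [0.8 0.5 0.5] (tool) tq [0.04 0.13 0.  ] w 7.4 dq 0.004
units [ 0.008 -0.025  0.089]
```

```bash
python3 -m jog '[0,0,-0.02,0.04,0, 0,0,0,0.04,0, 0,0,0,0.04,0, 0,0,0,0.04,0, 0,0,0,0,0]' 25; python3 st.py .6285 -.0176 .100 .0177;python3 -m jog '[0,0,0,0.04,0, 0,0,0,0.04,0, 0,0,0,0.04,0, 0,0,0,0.04,0, 0,0,0,0,0]' 25; python3 st.py .6285 -.0176 .085 .0177
```

```text
clock: 8.7
position: [0.6284, -0.0177, 0.1143]
ee_rot: [2.853, 1.301, 0.018]
force: [0.4, 0.1, -0.8]
width: 0.08
t 8.70 tip [ 0.6286 -0.0177  0.0966] yaw -0.7148 tilt [ 0.013 -0.001] F [0.4 0.2 0.8] (tool) tq [-0.02  0.05 -0.02] w 7.4 dq 0.003
units [ 0.    -0.003 -0.086]
clock: 9.12
position: [0.6285, -0.0176, 0.1071]
ee_rot: [2.853, 1.302, 0.018]
force: [0.2, 1.3, 0.2]
width: 0.08
t 9.12 tip [ 0.6287 -0.0176  0.0894] yaw -0.7147 tilt [ 0.013 -0.001] F [ 1.1 -0.7 -0.2] (tool) tq [ 0.04  0.08 -0.02] w 7.4 dq 0.003
units [-0.004 -0.006  0.11 ]
```

```bash
python3 -m jog '[0,0,0,0.04,0, 0,0,0,0.04,0, 0,0,0,0.04,0, 0,0,0,0.04,0, 0,0,0,0.03,0, 0,0,0,0.03,0, 0,0,0,0,0]' 25; python3 st.py .6285 -.0176 .075 .0177
```

```text
clock: 9.7
position: [0.6286, -0.0176, 0.0973]
ee_rot: [2.853, 1.302, 0.018]
force: [-1.2, 1.0, -0.4]
width: 0.079
t 9.70 tip [ 0.6288 -0.0176  0.0796] yaw -0.7148 tilt [ 0.013 -0.001] F [-0.  -1.6  0.4] (tool) tq [ 0.05  0.06 -0.01] w 7.2 dq 0.002
units [-0.006 -0.008  0.114]
```

```bash
python3 -m jog '[0,0,0,0.04,0, 0,0,0,0.03,0, 0,0,0,0.02,0, 0,0,0,0.02,0, 0,0,0,0,0]' 25; python3 st.py .6285 -.0176 .075 .0177
```

```text
clock: 10.12
position: [0.6288, -0.0177, 0.0929]
ee_rot: [2.853, 1.301, 0.018]
force: [-0.8, 0.4, 2.4]
width: 0.08
t 10.12 tip [ 0.6291 -0.0177  0.0752] yaw -0.7148 tilt [ 0.013 -0.001] F [-0.2 -0.9 -2.4] (tool) tq [ 0.22 -0.13  0.03] w 7.4 dq 0.001
units [-0.008 -0.012  0.004]
```

```bash
python3 -m jog '[0,0,0,0.03,0, 0,0,0,0.02,0, 0,0,0,0,0]' 25; python3 st.py .6285 -.0176 .075 .0177
```

```text
clock: 10.37
position: [0.6289, -0.0177, 0.0931]
ee_rot: [2.853, 1.301, 0.02]
force: [0.8, 0.1, -0.8]
width: 0.079
t 10.37 tip [ 0.6291 -0.0177  0.0754] yaw -0.7150 tilt [ 0.014 -0.   ] F [0.5 0.5 0.8] (tool) tq [ 0.03  0.   -0.03] w 7.3 dq 0.007
units [-0.009 -0.013  0.01 ]
```

```bash
python3 -m jog '[0,0,0,-0.03,0, 0,-0.03,0,0,0, 0,0,0,0,0]' 25; python3 st.py .6285 -.0176 .075 .0177; python3 -m jog '[0,-0.03,0,0,0, 0,-0.03,0,0,0]' 25; python3 st.py .6285 -.0176 .075 .0177
```

```text
clock: 10.62
position: [0.6288, -0.0177, 0.0946]
ee_rot: [2.853, 1.302, 0.023]
force: [1.7, 0.6, -0.8]
width: 0.079
t 10.62 tip [ 0.6291 -0.0177  0.0769] yaw -0.7144 tilt [0.016 0.001] F [1.5 0.8 0.8] (tool) tq [ 0.03 -0.01 -0.07] w 7.2 dq 0.004
units [-0.009 -0.013  0.048]
clock: 10.78
position: [0.6285, -0.018, 0.0947]
ee_rot: [2.852, 1.304, 0.027]
force: [3.6, 4.0, -0.6]
width: 0.08
t 10.78 tip [ 0.6288 -0.018   0.077 ] yaw -0.7132 tilt [0.018 0.002] F [5.4 0.1 0.6] (tool) tq [ 0.02  1.27 -0.02] w 7.4 dq 0.024
units [ 0.002 -0.013  0.051]
```

```bash
python3 -m jog '[0,0.015,0,0,0, 0,0,0,0.03,0, 0,0,0,0.01,0, 0,0,0,0,0]' 25; python3 st.py .6285 -.0176 .075 .0177; python3 -m jog '[14,0,0,0,0, 14,0,0,0,0, 14,0,0,0,0, 14,0,0,0,0, 14,0,0,0,0, 14,0,0,0,0]' 10; python3 st.py; python3 -m jog '[24,0,0,-0.3,0, 24,0,0,-0.6,0, 24,-0.2,0,-0.6,0, 24,-0.8,0,-0.3,0, 24,-0.8,0,0,0,  0,0,0,0,0, 0,0,0,0,0, 0,0,0,0,0]' 10
python3 - <<'E'
from h import *
p,s,im=snap("wrist","f1")
x,y=map(int,proj(p,[.6197,-.0276,.106])[0]); print(x,y,x-45,y-40); A=(x,y)
c=cv2.resize(im[y-40:y+40,x-45:x+45],None,fx=5,fy=5,interpolation=cv2.INTER_CUBIC)
p,_,b=snap("scene","f2"); x,y=map(int,proj(p,[.6197,-.0276,.1])[0]); print(x,y)
d=cv2.resize(b[y-20:y+20,x-20:x+20],(340,400),interpolation=cv2.INTER_CUBIC)
cv2.imwrite("pics/v4.png",cv2.hconcat([c,d]))
E
python3 st.py
```

```text
clock: 11.12
position: [0.6288, -0.0178, 0.093]
ee_rot: [2.852, 1.304, 0.027]
force: [0.8, 1.9, 2.7]
width: 0.08
t 11.12 tip [ 0.6291 -0.0178  0.0753] yaw -0.7132 tilt [0.018 0.002] F [ 2.  -0.6 -2.7] (tool) tq [ 0.23  0.46 -0.01] w 7.3 dq 0.002
units [-0.006 -0.014  0.006]
clock: 11.62
position: [0.6287, -0.0193, 0.0933]
ee_rot: [2.852, 1.302, 0.026]
force: [-0.1, 1.0, 2.1]
width: 0.149
t 11.62 tip [ 0.6284 -0.0193  0.1078] yaw -0.7144 tilt [0.018 0.001] F [ 0.7 -0.7 -2.1] (tool) tq [ 0.1   0.21 -0.  ] w 13.7 dq 0.001
clock: 12.28
position: [0.5756, -0.0771, 0.1706]
ee_rot: [2.852, 1.302, 0.017]
force: [-0.2, -0.1, -0.2]
width: 0.092
255 119 210 79
241 207
t 12.38 tip [ 0.576  -0.0759  0.1847] yaw -0.7131 tilt [ 0.012 -0.001] F [ 0.5 -0.4 -0.3] (tool) tq [ 0.01 -0.05  0.01] w 1.9 dq 0.013
```

View pics/v4.png

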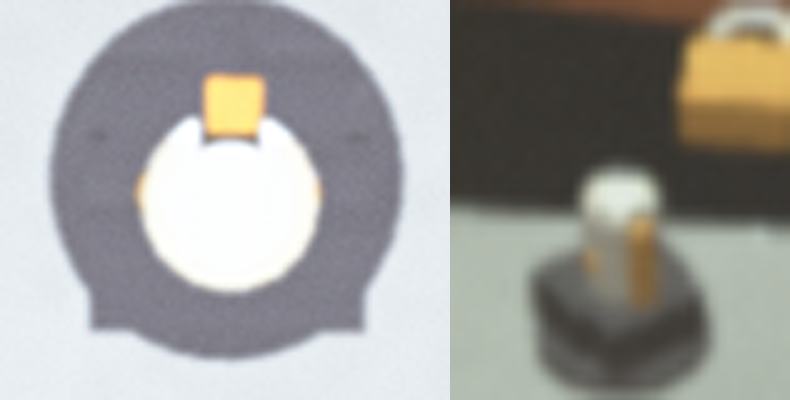

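The wrist crop shows the key (square at crop (233,105)) in the slot, with the collar edges level in the image, so the slot angle is tool yaw + 90° = 0.858. The scene crop shows the key's top just under the shaft end, so it is seated. Next, the pulley.

```bash
python3 -m jog '[91.8,0.4,-0.79,0,0, 91.8,0.4,-0.79,0,0, 91.8,0.4,-0.79,0,0, 91.8,0.4,-0.79,0.1,0, 91.8,0.4,-0.79,0.2,0, 91.8,0.4,-0.79,0.3,0, 91.8,0.4,-0.79,0.3,0, 91.8,0.4,-0.79,0.3,0, 91.8,0.2,-0.5,0.2,0, 91.8,0,0,0,0, 91.8,0,0,0,0, 91.8,0,0,0,0]' 20; python3 st.py
python3 - <<'E'
from h import *
import pickle
p,_=pickle.load(open("pics/f1.pkl","rb"))
q=lambda u,v,z: ray(p,(210+u/5,79+v/5),z)[:2]
print("shaft",(q(138,199,.106)+q(322,199,.106))/2,"key",q(233,106,.103),q(230,291,.106))
p,s,im=snap("wrist","p1"); print(proj(p,[.4991,.2681,.02])[0])
x,y=map(int,proj(p,[.4991,.2681,.02])[0]); x0,y0=max(x-75,0),max(y-60,0); print(x0,y0); crop("p1",(x0,y0,x0+150,y0+120),5)
E
```

```text
clock: 13.38
position: [0.4547, 0.2264, 0.106]
ee_rot: [2.843, 1.322, 0.012]
force: [0.4, -0.3, -0.4]
width: 0.842
t 13.38 tip [0.4546 0.2265 0.1205] yaw -0.7005 tilt [ 0.01  -0.002] F [0.1 0.5 0.4] (tool) tq [ 0.07 -0.09  0.02] w 77.3 dq 0.009
shaft [ 0.61985 -0.0275 ] key [ 0.629  -0.0177] [ 0.6109 -0.0379]
[263.11980853 124.2947477 ]
188 64
```

View pics/p1.png

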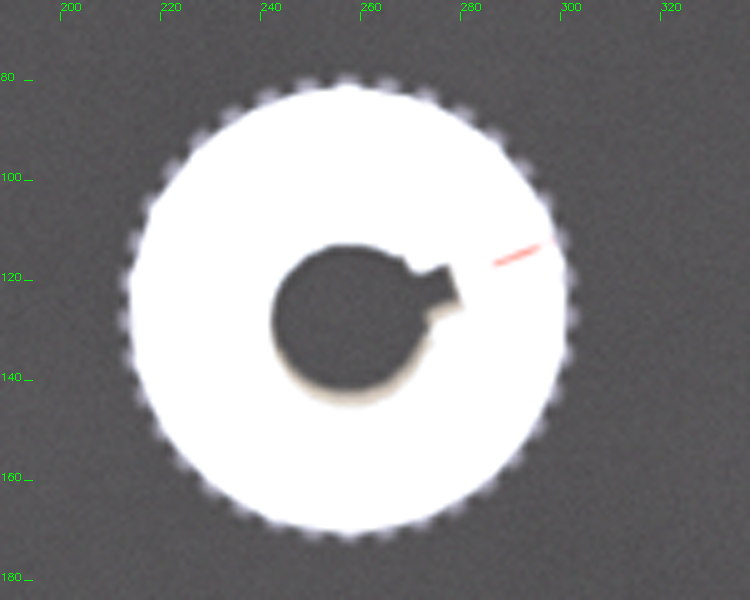

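Run:
```python
from h import *
import pickle
p,s=pickle.load(open("pics/p1.pkl","rb"))
q=lambda u,v,z: ray(p,(188+u/5,64+v/5),z)[:2]
ang=lambda a,b: np.arctan2(b[1]-a[1],b[0]-a[0])
C=(q(271,325,.026)+q(431,325,.026)+q(350,244,.026)+q(350,405,.026))/4
Cr=(q(130,310,.012)+q(570,310,.012)+q(350,86,.012)+q(350,534,.012))/4
# automatic rim ellipse: threshold
im=cv2.imread("pics/p1_full.png"); g=im.min(2); m=(g>180).astype('uint8')
cs,_=cv2.findContours(m,cv2.RETR_CCOMP,cv2.CHAIN_APPROX_NONE); c=max(cs,key=cv2.contourArea); e=cv2.fitEllipse(c); print("rim ellipse",e[0],e[1],ray(p,e[0],.012))
hol=[c for c in cs if 200<cv2.contourArea(c)<4000]; print([(cv2.minEnclosingCircle(c),cv2.contourArea(c)) for c in hol])
print("C top",C,"rim",Cr,"dash",ang(q(495,263,.012),q(540,246,.012)),"C-dash",ang(Cr,q(517,255,.012)),"kw",ang(q(445,265,.026),q(462,305,.026))+np.pi/2)
```

```text
rim ellipse (257.18743896484375, 125.55657958984375) (86.73902130126953, 88.40775299072266) [0.4943 0.2698 0.012 ]
[(((504.6000061035156, 256.5), 14.043245315551758), 264.5), (((4.599999904632568, 260.0), 16.648221969604492), 426.5), (((353.0, 254.0), 33.24163818359375), 1202.5), (((157.0, 253.5), 33.58953094482422), 1223.0), (((260.6190490722656, 126.79364776611328), 19.96508026123047), 873.0)]
C top [0.493725 0.26835 ] rim [0.4941   0.268475] dash -0.34555558058170716 C-dash -0.36230110573513863 kw -0.262459399826263
```

```bash
python3 -m jog '[91.8,0,0,0,0.95, 91.8,0,0,0,0.95, 91.8,0,0,0,0.95, 91.8,0,0,0,0.95, 91.8,0,0,0,0.95, 91.8,0,0,0,0.95, 91.8,0,0,0,0.95, 91.8,0,0,0,0.95, 91.8,0,0,0,0.95, 91.8,0,0,0,0.95, 91.8,0,0,0,0.95, 91.8,0,0,0,0.95, 91.8,0,0,0,0, 91.8,0,0,0,0]' 20; sed -i 's/-.0145/-.013/' st.py; python3 st.py .494 .269 .05; python3 -c "
from cell import *; print(observe()['joints'].round(2))"
```

```text
clock: 14.6
position: [0.4698, 0.2077, 0.1124]
ee_rot: [-3.073, 0.646, -0.034]
force: [0.0, 0.3, 0.2]
width: 0.998
t 14.60 tip [0.4695 0.2077 0.1254] yaw -1.9849 tilt [ 0.021 -0.003] F [-0.1 -0.3 -0.2] (tool) tq [-0.01 -0.18  0.01] w 91.6 dq 0.025
units [-0.096 -1.638  1.893]
[-0.86  0.38  0.44  2.01 -0.2   0.78 -2.3 ]
```

```bash
python3 -m jog '[91.8,0,0,0,-0.6, 91.8,-0.05,-0.8,0,0, 91.8,-0.05,-0.8,0,0, 91.8,0,0,0.6,0, 91.8,0,0,0.6,0, 91.8,0,0,0.4,0, 91.8,0,0,0,0, 91.8,0,0,0,0]' 20;  python3 st.py .494 .269 .015
```

```text
clock: 15.27
position: [0.4961, 0.2677, 0.0495]
ee_rot: [-3.094, 0.515, -0.042]
force: [0.6, -0.2, -0.3]
width: 1.0
t 15.27 tip [0.4957 0.2677 0.0625] yaw -1.9006 tilt [0.027 0.001] F [ 0.6 -0.   0.3] (tool) tq [ 0.05 -0.21  0.02] w 91.8 dq 0.031
units [-0.082 -0.006  1.186]
```

```bash
python3 -m jog '[91.8,-0.07,0,0.4,-0.15, 91.8,0,0,0.4,0, 91.8,0,0,0.2,0, 91.8,0,0,0,0, 91.8,0,0,0,0]' 20;  python3 st.py .494 .269 .015;  python3 -m jog '[91.8,0,0,0.05,0, 91.8,0,0,0.05,0, 91.8,0,0,0,0]' 20;  python3 st.py .494 .269 .015
```

```text
clock: 15.68
position: [0.4983, 0.2679, 0.0135]
ee_rot: [-3.095, 0.484, -0.049]
force: [0.9, -0.5, -1.3]
width: 1.001
t 15.68 tip [0.4979 0.2678 0.0265] yaw -1.8810 tilt [0.032 0.004] F [1.  0.2 1.4] (tool) tq [ 0.05 -0.16 -0.01] w 91.9 dq 0.008
units [-0.11   0.006  0.284]
clock: 15.93
position: [0.5, 0.2683, 0.0119]
ee_rot: [-3.092, 0.484, -0.053]
force: [0.7, 0.2, -0.1]
width: 0.996
t 15.93 tip [0.4996 0.2682 0.0249] yaw -1.8809 tilt [0.035 0.006] F [ 0.6 -0.4  0.1] (tool) tq [ 0.02 -0.18  0.01] w 91.4 dq 0.016
units [-0.147  0.028  0.243]
```

```bash
python3 -c "
from cell import *; s=observe(); print(s['joints'].round(3), s['joint_efforts'].round(1))"
```

```text
[-0.825  0.586  0.321  1.964 -0.289  0.602 -2.202] [  0.1 -64.2   6.6 -20.1   0.   -0.4   0. ]
```

```bash
python3 -m jog '[91.8,-0.17,0.03,0.1,-0.3, 91.8,0,0,0.12,0, 91.8,0,0,0.05,0]' 20;  python3 st.py .494 .269 .015
```

```text
clock: 16.18
position: [0.4938, 0.2701, 0.0015]
ee_rot: [-3.099, 0.429, -0.056]
force: [0.6, 0.8, -0.4]
width: 1.0
t 16.18 tip [0.4933 0.27   0.0145] yaw -1.8454 tilt [0.037 0.008] F [ 0.3 -0.9  0.5] (tool) tq [ 0.01 -0.18 -0.06] w 91.8 dq 0.047
units [ 0.024  0.02  -0.011]
```

```bash
python3 -m jog '[91.8,0,0,-0.01,0.65, 70,0,0,0,0]' 10;  python3 st.py .494 .269 .015; python3 -m jog '[44,0,0,0,0, 42,0,0,0,0, 42,0,0,0,0, 40,0,0,0,0, 40,0,0,0,0, 40,0,0,0,0, 40,0,0,0,0, 40,0,0,0,0]' 10;  python3 st.py .494 .269 .015
```

```text
clock: 16.35
position: [0.4928, 0.2701, 0.001]
ee_rot: [-3.082, 0.536, -0.053]
force: [0.7, 0.0, 0.1]
width: 0.963
t 16.35 tip [0.4924 0.27   0.014 ] yaw -1.9147 tilt [0.036 0.007] F [ 0.7 -0.3 -0.1] (tool) tq [-0.02 -0.24  0.01] w 88.4 dq 0.097
units [ 0.047  0.008 -0.025]
clock: 17.02
position: [0.4926, 0.2699, 0.0005]
ee_rot: [-3.085, 0.525, -0.053]
force: [0.3, 0.6, -0.1]
width: 0.488
t 17.02 tip [0.4922 0.2698 0.0135] yaw -1.9075 tilt [0.035 0.006] F [ 0.1 -0.7  0.1] (tool) tq [ 0.1  -0.24 -0.01] w 44.8 dq 0.003
units [ 0.051  0.003 -0.036]
```

```bash
python3 -m jog '[38,0,0,0,0, 38,0,0,0,0, 38,0,0,-0.2,0, 38,0,0,-0.4,0, 38,0,0,-0.6,0, 38,0,0,-0.7,0, 38,0,0,-0.7,0, 38,0,0,-0.5,0, 38,0,0,0,0, 38,0,0,0,0, 38,0,0,0,0]' 45;  python3 st.py .6198 -.0276 .145
```

```text
clock: 17.93
position: [0.4851, 0.2669, 0.1303]
ee_rot: [-3.089, 0.526, -0.045]
force: [0.4, -0.8, -3.0]
width: 0.479
t 17.93 tip [0.4847 0.2668 0.1433] yaw -1.9082 tilt [0.03  0.003] F [0.6 0.6 3. ] (tool) tq [-0.05 -0.17 -0.04] w 43.9 dq 0.017
units [5.625 5.826 0.038]
```

```bash
python3 -m jog '[38,0,0,0,-0.9, 38,0,0,0,-0.9, 38,0,0,0,-0.9, 38,0,0,0,-0.9, 38,0,0,0,-0.9, 38,0,0,0,-0.9, 38,0,0,0,-0.9, 38,0,0,0,-0.9, 38,0,0,0,-0.9, 38,0,0,0,-0.9, 38,0,0,0,-0.9, 38,0,0,0,-0.7, 38,0,0,0,0, 38,0,0,0,0]' 45;  python3 st.py .6198 -.0276 .145
```

```text
clock: 19.1
position: [0.4727, 0.2593, 0.1095]
ee_rot: [2.864, 1.254, -0.012]
force: [0.1, 0.6, -3.1]
width: 0.479
t 19.10 tip [0.4727 0.2595 0.1225] yaw -0.7454 tilt [-0.001 -0.017] F [ 0.6 -0.4  3.1] (tool) tq [ 0.03 -0.04 -0.03] w 44.0 dq 0.026
units [-2.787  7.575 -0.441]
```

```bash
python3 -m jog '[38,0,0,-0.6,0, 38,-0.2,0.5,-0.2,0, 38,-0.28,0.75,0,0, 38,-0.28,0.75,0,0, 38,-0.28,0.75,0,0, 38,-0.28,0.75,0,0, 38,-0.28,0.75,0,0, 38,-0.28,0.75,0,0, 38,-0.28,0.75,0,0, 38,-0.28,0.7,0,0, 38,-0.2,0.4,0,0, 38,0,0,0,-0.3, 38,0,0,0,0, 38,0,0,0,0]' 45;  python3 st.py .6198 -.0276 .130
```

```text
clock: 20.27
position: [0.5988, -0.0181, 0.1359]
ee_rot: [2.867, 1.249, -0.037]
force: [0.1, 0.2, -2.2]
width: 0.481
t 20.27 tip [ 0.599  -0.0178  0.1489] yaw -0.7487 tilt [-0.016 -0.022] F [ 0.3 -0.1  2.1] (tool) tq [ 0.07 -0.03  0.02] w 44.2 dq 0.013
units [0.188 0.546 0.47 ]
```

```bash
python3 -m jog '[38,0,0,0,-0.3, 38,0.14,0.53,0,0, 38,0,0,0.25,0, 38,0,0,0.2,0, 38,0,0,0,0, 38,0,0,0,0]' 45;  python3 st.py .6185 -.0291 .1215
python3 - <<'E'
from h import *
a,b=[snap(n,"g"+n) for n in("scene","side")]
def cr(p,im):
    x,y=map(int,proj(p,[.6198,-.0276,.11])[0]); print(x,y); return cv2.resize(im[y-25:y+25,x-25:x+25],(400,400),interpolation=cv2.INTER_CUBIC)
cv2.imwrite("pics/v5.png",cv2.hconcat([cr(a[0],a[2]),cr(b[0],b[2])]))
E
```

```text
clock: 20.77
position: [0.6167, -0.0219, 0.1154]
ee_rot: [2.845, 1.308, -0.04]
force: [0.7, -0.1, -2.9]
width: 0.484
t 20.77 tip [ 0.617  -0.0217  0.1284] yaw -0.7088 tilt [-0.019 -0.02 ] F [0.4 0.6 2.9] (tool) tq [ 0.09  0.02 -0.04] w 44.4 dq 0.014
units [-0.111  0.15   0.174]
241 204
301 190
```

View pics/v5.png

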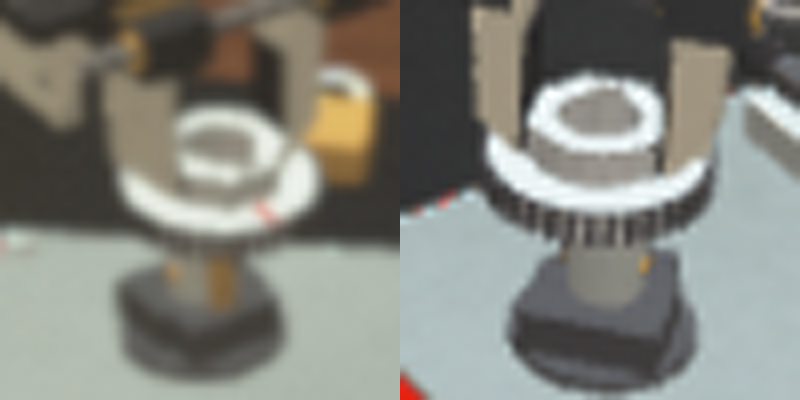

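```bash
python3 -m jog '[38,-0.11,0.15,0,0.04, 38,0,0,0.05,0, 38,0,0,0,0]' 45;  python3 st.py .6185 -.0291 .119
python3 - <<'E'
from h import *
from cell import *
s=observe(); M=R.from_rotvec(s["ee_rot"]).as_matrix()
for n in("scene","side"):
    import pickle; p,_=pickle.load(open(f"pics/g{n}.pkl","rb")); im=cv2.imread(f"pics/g{n}_full.png")
    # predicted centre of boss top & rim for the recorded pose
    t=_; Mm=R.from_rotvec(t["ee_rot"]).as_matrix()
    for ox in (0,.002,.004): print(n,ox,proj(p,t["position"]+Mm@[ox,0,-.0255]).round(2),proj(p,t["position"]+Mm@[ox,0,-.0115]).round(2))
E
```

```text
clock: 21.12
position: [0.6188, -0.0294, 0.1148]
ee_rot: [2.847, 1.303, -0.038]
force: [-0.2, 0.3, -2.3]
width: 0.48
t 21.12 tip [ 0.619  -0.0291  0.1278] yaw -0.7126 tilt [-0.017 -0.02 ] F [ 0.1 -0.3  2.3] (tool) tq [ 0.06  0.   -0.01] w 44.1 dq 0.015
units [-0.002 -0.01   0.22 ]
scene 0 [[243.35 195.78]] [[243.4  199.79]]
scene 0.002 [[243.74 196.08]] [[243.78 200.08]]
scene 0.004 [[244.12 196.37]] [[244.16 200.38]]
side 0 [[300.48 180.27]] [[300.19 184.7 ]]
side 0.002 [[300.65 179.86]] [[300.36 184.29]]
side 0.004 [[300.82 179.46]] [[300.53 183.88]]
```

```bash
python3 -m jog '[38,-0.01,0,0.08,0, 38,0,0,0.06,0, 38,0,0,0.05,0, 38,0,0,0.04,0, 38,0,0,0,0]' 45;  python3 st.py .6181 -.0294 .119
```

```text
clock: 21.53
position: [0.6184, -0.0305, 0.1051]
ee_rot: [2.847, 1.301, -0.036]
force: [-0.3, -0.4, -2.6]
width: 0.479
t 21.53 tip [ 0.6187 -0.0302  0.1181] yaw -0.7135 tilt [-0.017 -0.02 ] F [-0.4  0.   2.6] (tool) tq [ 0.09 -0.02  0.02] w 44.0 dq 0.002
units [ 0.005 -0.024 -0.022]
```

```bash
python3 -m jog '[38,0,-0.015,0.04,0, 38,0,0,0.04,0, 38,0,0,0.04,0, 38,0,0,0,0]' 45;  python3 st.py .6181 -.0294 .119
```

```text
clock: 21.87
position: [0.6178, -0.0299, 0.0997]
ee_rot: [2.847, 1.302, -0.037]
force: [-0.8, 0.1, -2.8]
width: 0.479
t 21.87 tip [ 0.618  -0.0296  0.1126] yaw -0.7132 tilt [-0.017 -0.02 ] F [-0.4 -0.6  2.8] (tool) tq [ 0.03 -0.02 -0.03] w 44.0 dq 0.003
units [ 0.002 -0.001 -0.159]
```

```bash
python3 -m jog '[38,0,0,0.04,0, 38,0,0,0.04,0, 38,0,0,0.04,0, 38,0,0,0.04,0, 38,0,0,0,0]' 45;  python3 st.py .6181 -.0294 .119;  python3 -m jog '[38,0,0,0.04,0, 38,0,0,0.04,0, 38,0,0,0,0]' 45;  python3 st.py .6181 -.0294 .119
```

```text
clock: 22.28
position: [0.6177, -0.0299, 0.0926]
ee_rot: [2.847, 1.302, -0.036]
force: [-0.6, 0.5, -2.8]
width: 0.482
t 22.28 tip [ 0.618  -0.0297  0.1056] yaw -0.7131 tilt [-0.017 -0.02 ] F [ 0.  -0.7  2.8] (tool) tq [ 0.13  0.03 -0.04] w 44.2 dq 0.003
units [-0.002 -0.001 -0.335]
clock: 22.53
position: [0.6178, -0.03, 0.0891]
ee_rot: [2.847, 1.302, -0.036]
force: [0.2, 0.4, -2.8]
width: 0.482
t 22.53 tip [ 0.618  -0.0297  0.1021] yaw -0.7131 tilt [-0.016 -0.019] F [ 0.6 -0.1  2.8] (tool) tq [0.09 0.07 0.03] w 44.2 dq 0.002
units [-0.004 -0.003 -0.423]
```

```bash
python3 -m jog '[38,0,0,0.04,0, 38,0,0,0.05,0]' 60;  python3 st.py .6181 -.0294 .0905;  python3 -m jog '[38,0,0,0.06,0, 38,0,0,0.06,0]' 60;  python3 st.py .6181 -.0294 .0905
```

```text
clock: 22.7
position: [0.6178, -0.0297, 0.0857]
ee_rot: [2.847, 1.302, -0.035]
force: [-0.7, 1.4, 2.7]
width: 0.477
t 22.70 tip [ 0.6181 -0.0295  0.0987] yaw -0.7129 tilt [-0.016 -0.019] F [ 0.5 -1.4 -2.7] (tool) tq [ 0.5  -0.11  0.  ] w 43.8 dq 0.046
units [ 0.008 -0.001  0.204]
clock: 22.87
position: [0.6184, -0.0296, 0.0814]
ee_rot: [2.847, 1.302, -0.033]
force: [-2.3, 1.4, 1.2]
width: 0.478
t 22.87 tip [ 0.6186 -0.0294  0.0944] yaw -0.7128 tilt [-0.015 -0.019] F [-0.5 -2.7 -1.2] (tool) tq [ 0.42 -0.15  0.  ] w 43.9 dq 0.060
units [-0.007 -0.009  0.098]
```

```bash
python3 -m jog '[38,0,0,0.06,0, 38,0,0,0.06,0]' 60;  python3 st.py .6181 -.0294 .0905;  python3 -m jog '[38,0,0,0.07,0, 38,0,0,0.08,0]' 60;  python3 st.py .6181 -.0294 .0905
```

```text
clock: 23.03
position: [0.6183, -0.0302, 0.0774]
ee_rot: [2.847, 1.302, -0.033]
force: [-11.3, -0.8, 36.3]
width: 0.478
t 23.03 tip [ 0.6185 -0.0299  0.0904] yaw -0.7130 tilt [-0.014 -0.019] F [ -8.9  -8.  -36.1] (tool) tq [ 2.75 -1.62 -0.1 ] w 43.9 dq 0.022
units [ 0.003 -0.017 -0.002]
clock: 23.2
position: [0.6184, -0.0303, 0.077]
ee_rot: [2.848, 1.3, -0.03]
force: [-14.4, 2.2, 41.4]
width: 0.477
t 23.20 tip [ 0.6186 -0.0301  0.09  ] yaw -0.7142 tilt [-0.013 -0.017] F [ -8.6 -12.2 -41.2] (tool) tq [ 3.52 -1.9  -0.01] w 43.7 dq 0.016
units [ 0.004 -0.021 -0.012]
```

It is on the shoulder (41 N stiff stop at the expected height). Relax, release and retreat, then check.

```bash
python3 -m jog '[38,0,0,0,0, 38,0,0,0,0, 38,0,0,-0.02,0, 60,0,0,0,0, 60,0,0,0,0, 60,0,0,0,0, 60,0,0,0,0]' 20; python3 st.py; python3 -m jog '[70,0,0,-0.2,0, 70,0,0,-0.5,0, 70,0,0,-0.7,0, 70,-0.2,0,-0.7,0, 70,-0.8,0,-0.3,0, 70,-0.7,0,0,0, 70,0,0,0,0, 70,0,0,0,0, 70,0,0,0,0]'
python3 - <<'E'
from h import *
p,s,im=snap("wrist","e1"); x,y=map(int,proj(p,[.6198,-.0276,.1])[0]); print(x,y)
c=cv2.resize(im[y-50:y+50,x-50:x+50],(400,400),interpolation=cv2.INTER_CUBIC)
p,_,b=snap("side","e2"); x,y=map(int,proj(p,[.6198,-.0276,.1])[0])
d=cv2.resize(b[y-25:y+25,x-25:x+25],(400,400),interpolation=cv2.INTER_CUBIC)
cv2.imwrite("pics/v6.png",cv2.hconcat([c,d]))
E
python3 st.py
```

```text
clock: 23.78
position: [0.619, -0.0309, 0.0777]
ee_rot: [2.847, 1.299, -0.028]
force: [-0.2, 0.6, 0.7]
width: 0.648
t 23.78 tip [ 0.6191 -0.0307  0.0907] yaw -0.7146 tilt [-0.011 -0.018] F [ 0.3 -0.5 -0.7] (tool) tq [ 0.03 -0.03  0.02] w 59.5 dq 0.004
clock: 24.53
position: [0.575, -0.0817, 0.1835]
ee_rot: [2.845, 1.301, -0.026]
force: [-0.0, -0.6, -0.3]
width: 0.763
253 109
t 24.63 tip [ 0.5755 -0.0804  0.1959] yaw -0.7117 tilt [-0.01  -0.018] F [-0.1 -0.3 -0.5] (tool) tq [ 0.07  0.03 -0.02] w 69.9 dq 0.013
```

View pics/v6.png

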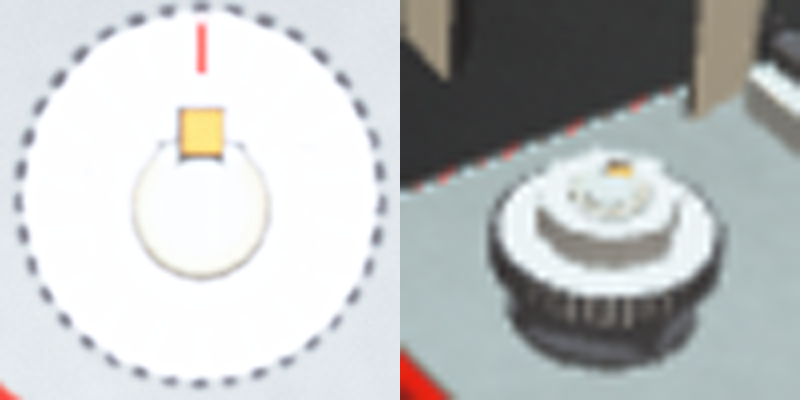

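The pulley sits flat on the collar, concentric with the shaft. The keyway is over the key, the dash is in line, and the shaft end stands slightly proud. The arm is clear of everything, so I'm handing in.

```bash
python3 -c "
from cell import *; print(sign_off())"
```

```text
the job is handed in; nothing more can be done
None
```

I handed the job in at about 25 s on the clock, with the key in the shaft's pocket and the pulley home on the shoulder. The hand-in reports no verdict.

- **Key:** I gripped it, felt it down the slot (about 0.86 rad in the world frame), let it drop into the pocket and released it.
- **Pulley:** I gripped it by the flats and lined its keyway up with the key. It slid down without resistance and I pressed it to a stiff stop at 41 N on the wrist, then let go.
- **Last checks:** The pictures show the pulley flat and concentric, with the red dash in line with the key. The key is in its slot with its top below the shaft end. At the stop the pulley's underside read about 0.0765 m, where the shoulder is at 0.077 m. The arm was clear, with no contact force.
- **What disagreed:** The real fingertips sat about 13–14 mm behind the reported TCP, not 25 mm ahead of it. My first attempt to grip the key closed above it without touching anything; I worked out the offset from the pictures and corrected for it. The tool also drifted 1–2° out of vertical as it moved, which did no harm.
- **Not measured:** I did not re-measure the padlock, oil bottle and screwdriver at the end; no path went near them and I felt no contact.

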